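# Pack the hold-down stand that has room and hold its plate pressed flush

### The job

Two spring hold-down stands look alike, but only one has a gap under its steel pressure plate tall enough for the flat steel packing strip. From its open front, slide the strip lengthwise into that gap, straight and about centred between the posts, until it meets the stop bar at the back, and let go of it; then press the plate down flush onto the strip with your fingertips and finish while still firmly holding it down. Leave the other stand and the tin, carton and pine block alone.

Things in the scene. Friction and masses are not known exactly. Their poses are not given: they have to be found in the camera images.
- packing: Flat bar offcut of dark steel, the packing strip: 124 x 40 x 10 mm, about 0.4 kg, lying flat on the bench; origin: centre of its underside, x along its length, z up. Both ends serve alike.
- wide_stand: Fixed tall-gap stand: blue base 6 mm thick (x -80 to 45, y -65 to 65 mm); stop bar on the back of the base, 10 mm high, face at x = 27; two posts (10 mm thick, 18 mm nuts, tops 44 mm above the bench) at x = 0, y = -45 and 45 carry the plate. Origin on the bench below the plate's centre; z up, x from the open front (robot's side) to the stop. Gap under the plate: the tall one (17 mm).
- wide_plate: Steel pressure plate of the tall-gap stand, yellow spot in the middle, 50 x 120 x 8 mm (x by y), always level; origin: centre of its underside, axes as its stand. Springs hold it up against the nuts, underside 17 mm above the base; it slides only straight down, against about 2 N at rest and 0.15 N more per mm. Pressed onto the 10 mm strip it goes down 7 mm.
- narrow_stand: Fixed low-gap stand: blue base 6 mm thick (x -80 to 45, y -65 to 65 mm); stop bar on the back of the base, 10 mm high, face at x = 27; two posts (10 mm thick, 18 mm nuts, tops 44 mm above the bench) at x = 0, y = -45 and 45 carry the plate. Origin on the bench below the plate's centre; z up, x from the open front (robot's side) to the stop. Gap 6 mm: too low.
- narrow_plate: Steel pressure plate of the low-gap stand, yellow spot in the middle, 50 x 120 x 8 mm (x by y), always level; origin: centre of its underside, axes as its stand. Springs hold it up against the nuts, underside 6 mm above the base; it slides only straight down, against about 2 N at rest and 0.15 N more per mm.
- tin: Round flat tin, green and white, 66 mm across, 26 mm high, loose bystander; origin: centre of its underside.
- carton: Small white carton, 50 x 76 x 26 mm, loose bystander; origin: centre of its underside.
- pine: Sawn pine block, 46 x 92 x 34 mm, loose bystander; origin: centre of its underside.

How it is judged:
On the way:
1. the strip lies home in the tall gap, against the stop, let go (x of packing in the frame of wide_stand between -0.043 and -0.027 m and y of packing in the frame of wide_stand between -0.015 and 0.015 m and z of packing in the frame of wide_stand between 0.003 and 0.009 m and angle between the x axis of packing and the x axis of wide_stand, either way round below 0.12 rad and contact force between the fingers and packing below 0.2 N and contact force between the fingers and wide_stand below 0.2 N), for 0.2 s.
At the end, for the whole second after the job is handed in: Strip on the tall-gap stand's base, end within 8 mm of the stop bar, within 15 mm of mid-posts, straight within 7 degrees; plate flush on it (1.5 mm), bearing on it with over 2 N; fingertips press the plate with over 5 N, off the strip; all through the last second (x of packing in the frame of wide_stand between -0.043 and -0.027 m and y of packing in the frame of wide_stand between -0.015 and 0.015 m and z of packing in the frame of wide_stand between 0.003 and 0.009 m and angle between the x axis of packing and the x axis of wide_stand, either way round below 0.12 rad and z of wide_plate in the frame of wide_stand below 0.0175 m and contact force between the fingers and wide_plate above 5 N and contact force between wide_plate and packing above 2 N and contact force between the fingers and packing below 0.5 N and linear speed of packing below 0.01 m/s); the arm keeps its last pose, push and grip.
It fails at once if the low-gap stand is pushed by the fingers or by the strip (over 3 N) (contact force between any of the fingers, packing and narrow_stand above 3 N).
It fails at once if the tin, carton or pine block is moved by more than 20 mm (distance of any of tin, carton, pine from where it was at the start of the episode above 0.02 m).
It also fails if it takes over 48 s, if anything falls off the work surface, if the arm or the gripper's body presses on something with over 40 N, if the wrist force passes 120 N, or if a joint passes its speed limit or range.

### The arm

A 7-joint arm with a two-finger parallel gripper is mounted at the origin on a cart in front of the work surface, level with it; the furniture and walls round the work are solid. World frame = base frame: x ahead of the robot, y to its left, z up, the work surface at z = 0. Lengths are in m, angles in rad, forces in N, time in s.
With the tool pointing down it reaches from about 0.4 to 0.9 m from the base axis. Payload 5.6 kg.
Tool frame: the origin (TCP) lies at the centre of the arm's flange, where the gripper is bolted on; the fingertips stand manip.tip_reach ahead of it and the grasp point (between the pads) lies 171 mm ahead of it (manip.tip_reach is the distance from the TCP to the fingertips, in m); z points along the fingers, y is the line along which they close (so a half turn about z gives the same grasp; the last joint's range is limited). The gripper opens to 92 mm and grips with 3 to 60 N. Pads are 20 mm wide; open, the fingers measure 128 mm over their backs; the gripper's body (75 mm by 189 mm) begins 69 mm behind the grasp point.
Start: joints at [-1.217, 0.468, -0.012, 1.603, 0.006, 1.071, -0.056], TCP at [0.251, 0.599, 0.405] pointing down, gripper open.
Joint ranges: [-2.53, 2.53], [-0.31, 2.02], [-1.57, 1.55], [0.28, 2.44], [-1.29, 4.43], [0.15, 1.84], [-2.92, 2.92]. Speed limits (rad/s): [2.57, 2.57, 3.14, 3.14, 3.14, 3.14, 3.14].

### API

Orientations are given as a unit quaternion [w, x, y, z].
In Python, from bench import manip gives the robot as it stands.
- The arm moves only by the tool step_hand, called after "Emit:" as name([rows], argument=value, ...), one row to a line, values as JSON. Schema: {"type":"object","properties":{"offsets":{"type":"array","items":{"type":"array","prefixItems":[{"type":"array","items":{"type":"number"},"minItems":3,"maxItems":3},{"type":"number"}],"minItems":2,"maxItems":2},"minItems":1,"maxItems":20},"jaw":{"type":"number"},"only":{"type":"string"},"quiet":{"type":"boolean"},"lines":{"type":"string"}},"required":["offsets"],"additionalProperties":false}. offsets is a list of rows, 1 to 20 of them, each written [[dx, dy, dz], turn]: dx, dy, dz in m, then a turn about the tool's z in rad; each row shifts and turns the commanded pose from where the row before left it, along the tool's axes as they then stand; what a row does not reach is not made up. A row lasts 1/8 s, in which the tool goes at most 0.0625 m and 0.188 rad, less where a joint would pass 70% of its speed; a pose out of reach is approached as far as the arm can. jaw is the finger opening in m, set as the call begins (left out keeps the last). The fingers move at their own pace and stop on an object; the grip force is fixed at half the most. Time passes only in rows, so rows that do not move let the fingers close. The tool returns the time, the measured TCP pose, the force, the opening and the grip force at its end. only (a regular expression) keeps the lines of the reply that match it, lines (a string "A,B") keeps lines A to B, and quiet returns only ok. Input that does not fit is refused with a message, and nothing moves.
- manip.get_obs(): the state, without advancing time (a new reading comes with each control period).
- manip.capture(name): name is "scene" or "top"; returns the picture (400x640x3 uint8, red, green, blue); there is no depth.
- manip.camera_model(name): a dict with "mtx" (3x3 intrinsics, pixels), "k1" (the pictures are not rectified: a ray, as slopes to the right and down, at radius r is drawn at 1 + k1 r^2 times it, then the intrinsics apply), "rvec" (rotation vector, rad) and "tvec" (3), from world to camera coordinates, as OpenCV has them. Camera axes: x right, y down, z forward; pixel columns grow to the right and rows downward; lengths in m; the calibration is good to about 2 mm. A picture is of the moment at which its call begins. camera_model takes no time and is no camera call.
- manip.sign_off(): hands the job in; it is judged then, once.
Trained networks look in the newest picture that a camera, given by its name, has taken for a name from the list of things; names that differ only in an ending like _2 or _b are one class to them, and where a whole thing is asked for, a point or a joint stands for the part that bears it (a point fixed in the world has none). Each returns a list of dicts, best first, with "score" (0 to 1); they miss things now and then, are a little off and sometimes report something else, mostly with a low value. They report only what shows in the picture. A call takes as long as a camera call.
- manip.recognise(name, camera): "at" ([x, y, z] in m, in the coordinates of the camera as it stood for that picture, good to about 4 mm: the middle of the surface that is visible of it).
The state is a dict: "time_s": time; "joint_pos": joint angles; "joint_velocities": joint speeds; "effort": joint torques, N m; "tcp_pos": TCP position; "ee_rot": TCP orientation; "wrist_force": force on the tool from outside, world axes, zero at the start; "wrist_torque": the same for the moment, N m; "gripper_width": finger opening in m; "grip_force": force on a finger pad.
Only numpy, scipy, OpenCV 4.12 (cv2) and the standard library are available. Lean on these libraries where they do the work, as an engineer would, in place of code of your own. Each camera call takes 0.05 s, during which the arm holds its last target. There are 200 camera calls.

## Working session

There is one attempt and no reset: what is moved stays moved. The work goes in short steps, Python scripts to look and compute and a tool call to move; the robot and the scene stay as the last step left them, time stands still between calls to the robot, and variables do not carry over. Pictures are saved under pics/ and viewed, at most 10 in all, crops included, and the job is handed in when it is done.

```bash
mkdir -p pics
```

Create h.py:
```python
import numpy as np,cv2
from bench import manip
def cam(n):
    c=manip.camera_model(n);R,_=cv2.Rodrigues(np.array(c["rvec"],float));return np.array(c["mtx"]),float(c["k1"]),R,np.array(c["tvec"],float).ravel()
def c2w(n,p):
    K,k,R,t=cam(n);return R.T@(np.array(p)-t)
def pix2w(n,uv,z):
    K,k,R,t=cam(n);uv=np.array(uv,float).reshape(-1,1,2)
    s=cv2.undistortPoints(uv,K,np.array([k,0,0,0.])).reshape(-1,2)
    d=np.c_[s,np.ones(len(s))]@R;o=-R.T@t
    return o+d*((z-o[2])/d[:,2])[:,None]
def w2pix(n,P):
    K,k,R,t=cam(n);return cv2.projectPoints(np.array(P,float).reshape(-1,1,3),cv2.Rodrigues(R)[0],t,K,np.array([k,0,0,0.]))[0].reshape(-1,2)
```

Run:
```python
from h import *
for n in("top","scene"):
    im=manip.capture(n);cv2.imwrite(f"pics/{n}0.png",im[...,::-1])
    for o in("packing","wide_stand","wide_plate","narrow_stand","narrow_plate","tin","carton","pine"):
        print(n,o,[(round(d["score"],2),c2w(n,d["at"]).round(3).tolist()) for d in manip.recognise(o,n)[:3]])
    print(cam(n)[0].round(0).tolist(),(-cam(n)[2].T@cam(n)[3]).round(3))
o=manip.get_obs();print(manip.tip_reach,o)
```

```text
top packing [(0.72, [0.404, -0.296, 0.011])]
top wide_stand [(0.96, [0.542, -0.347, 0.003])]
top wide_plate [(0.65, [0.564, -0.349, 0.032])]
top narrow_stand [(0.69, [0.583, -0.143, 0.005])]
top narrow_plate [(0.65, [0.603, -0.146, 0.017]), (0.31, [0.565, -0.349, 0.03])]
top tin []
top carton [(0.79, [0.719, -0.286, 0.026])]
top pine [(0.87, [0.705, 0.029, 0.035]), (0.69, [0.6, -0.146, 0.017])]
[[493.0, 0.0, 325.0], [0.0, 493.0, 196.0], [0.0, 0.0, 1.0]] [ 0.383 -0.207  1.386]
scene packing [(0.75, [0.399, -0.302, 0.01])]
scene wide_stand [(0.72, [0.544, -0.361, 0.004])]
scene wide_plate [(0.72, [0.556, -0.36, 0.031])]
scene narrow_stand [(0.81, [0.581, -0.155, 0.004])]
scene narrow_plate [(0.73, [0.589, -0.154, 0.02])]
scene tin [(0.79, [0.399, -0.45, 0.027])]
scene carton [(0.97, [0.7, -0.292, 0.023])]
scene pine [(0.61, [0.697, 0.016, 0.023])]
[[517.0, 0.0, 323.0], [0.0, 517.0, 196.0], [0.0, 0.0, 1.0]] [-0.108 -0.963  0.506]
0.1901 {'time_s': 0.9, 'joint_pos': array([-1.2170011 ,  0.46750317, -0.01159569,  1.60267715,  0.00605767,
        1.07137439, -0.0563195 ]), 'joint_velocities': array([-4.04217821e-04,  1.82027497e-04, -6.12835313e-04, -1.01060380e-03,
        8.71135956e-04, -2.55502126e-05, -5.76932022e-04]), 'effort': array([-5.42010584e-04, -5.20401478e+01, -1.29721267e-02, -2.44056576e+01,
       -5.68711851e-02,  1.12077204e-02, -3.93273851e-06]), 'tcp_pos': array([0.25124893, 0.59949337, 0.4046998 ]), 'ee_rot': array([5.08518695e-05, 1.97131570e-01, 9.80377040e-01, 2.93140701e-05]), 'wrist_force': array([ 0.64737074,  0.17994845, -0.65739665]), 'wrist_torque': array([0.03209193, 0.01182937, 0.01382229]), 'grip_force': 0.0, 'gripper_width': 0.09203742816210857}
```

View pics/top0.png

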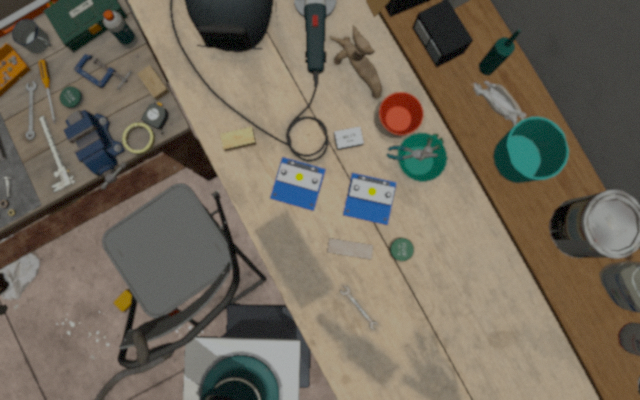

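View pics/scene0.png

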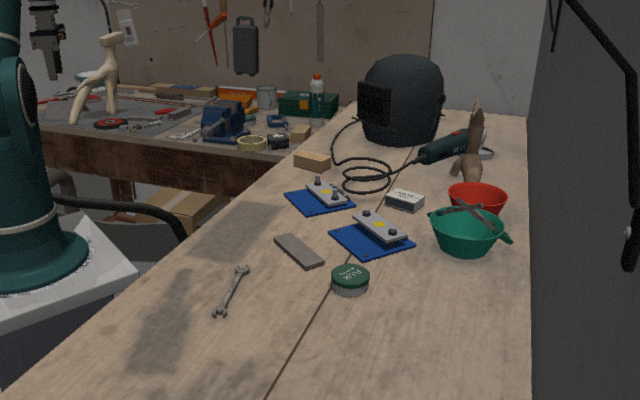

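The top picture shows the strip at about (350,248), the left stand at (298,180) and the right stand at (371,197). The right stand's plate sits higher, at z≈0.031 against 0.018, so the right stand is the tall-gap one. Next I'll fit the edges accurately.

Run:
```python
from h import *
im=cv2.imread("pics/top0.png")
hsv=cv2.cvtColor(im,cv2.COLOR_BGR2HSV)
blue=((hsv[...,0]>98)&(hsv[...,0]<125)&(hsv[...,1]>150)).astype(np.uint8)
blue[:150]=0;blue[240:]=0;blue[:,:260]=0;blue[:,410:]=0
for x0,x1 in((260,333),(335,410)):
    m=blue.copy();m[:,:x0]=0;m[:,x1:]=0
    p=np.argwhere(m)[:,::-1].astype(float)
    w=pix2w("top",p,.006)[:,:2].astype(np.float32)
    r=cv2.minAreaRect(w);print("stand",r,cv2.boxPoints(r).round(4).tolist())
# strip: gray
roi=hsv[225:270,315:385];
m=np.zeros(im.shape[:2],np.uint8);m[225:270,315:385]=(roi[...,1]<65)
n,l,st,_=cv2.connectedComponentsWithStats(m);i=1+st[1:,4].argmax();print(st[i])
w=pix2w("top",np.argwhere(l==i)[:,::-1].astype(float),.010)[:,:2].astype(np.float32)
r=cv2.minAreaRect(w);print("strip",r,w.mean(0),cv2.boxPoints(r).round(4).tolist())
# yellow spots
y=((hsv[...,0]>22)&(hsv[...,0]<32)&(hsv[...,1]>190)).astype(np.uint8);y[:170]=0;y[205:]=0;y[:,:280]=0;y[:,390:]=0
n,l,st,c=cv2.connectedComponentsWithStats(y)
for k in range(1,n): print("spot",c[k],st[k,4],pix2w("top",c[k],.031),pix2w("top",c[k],.020))
cv2.imwrite("pics/c1.png",cv2.resize(im[150:270,265:425],None,fx=5,fy=5,interpolation=cv2.INTER_CUBIC))
```

```text
stand ((0.5848982334136963, -0.1418808102607727), (0.12134671211242676, 0.11780013144016266), 75.37671661376953) [[0.5126000046730042, -0.18569999933242798], [0.6266000270843506, -0.21549999713897705], [0.6571999788284302, -0.09799999743700027], [0.5432000160217285, -0.06830000132322311]]
stand ((0.5465208292007446, -0.34583529829978943), (0.12272344529628754, 0.11822745203971863), 78.60408782958984) [[0.4763999879360199, -0.39430001378059387], [0.5922999978065491, -0.41769999265670776], [0.616599977016449, -0.29739999771118164], [0.5006999969482422, -0.27399998903274536]]
[ 315  225   70   45 2751]
strip ((0.40920063853263855, -0.2925686836242676), (0.1223360002040863, 0.1932540088891983), 1.2492691278457642) [ 0.4090831  -0.28428912] [[0.3458999991416931, -0.1973000019788742], [0.35019999742507935, -0.390500009059906], [0.4724999964237213, -0.387800008058548], [0.4681999981403351, -0.19460000097751617]]
spot [298.78571429 176.5       ] 28 [[ 0.6006907  -0.14637629  0.031     ]] [[ 0.60245621 -0.14588051  0.02      ]]
spot [371.5        191.21428571] 28 [[ 0.56426972 -0.3494248   0.031     ]] [[ 0.56573946 -0.35057796  0.02      ]]
```

View pics/c1.png

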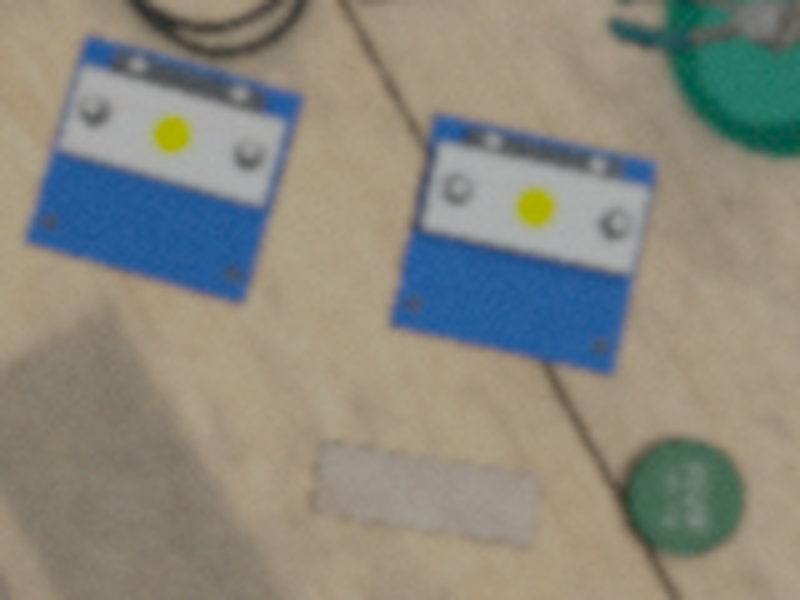

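Run:
```python
from h import *
c=np.array([(318,440),(542,475),(530,548),(312,513)],float);px=(c+.5)/5-.5+[265,150]
w=pix2w("top",px,.010);print(w.round(4))
im=cv2.GaussianBlur(cv2.imread("pics/top0.png"),(3,3),0)
b=cv2.cvtColor(im,cv2.COLOR_BGR2LAB)[...,2]
roi=b[228:270,318:382]
t,mm=cv2.threshold(roi,0,1,cv2.THRESH_BINARY_INV+cv2.THRESH_OTSU);print("otsu",t)
n,l,st,_=cv2.connectedComponentsWithStats(mm);i=1+st[1:,4].argmax();print(st[i])
W=pix2w("top",np.argwhere(l==i)[:,::-1]+[318.,228.],.010)[:,:2].astype(np.float32)
r=cv2.minAreaRect(W);print(r,W.mean(0))
e,v=np.linalg.eigh(np.cov(W.T));print("dir",v[:,1],np.degrees(np.arctan2(v[1,1],v[0,1])),np.sqrt(12*e))
for a,bb in((0,1),(3,2)):
    d=w[bb]-w[a];print(np.degrees(np.arctan2(d[1],d[0])),np.linalg.norm(d))
print(w.mean(0),np.linalg.norm(w[0]-w[3]))
def yaw(q):
    return cv2.Rodrigues
print(w2pix("top",[[.5643,-.3494,.031],[.5643,-.3494,.006]]))
```

```text
[[ 0.4338 -0.2323  0.01  ]
 [ 0.4171 -0.3576  0.01  ]
 [ 0.3765 -0.3514  0.01  ]
 [ 0.3933 -0.2298  0.01  ]]
otsu 139.0
[  9  10  46  21 669]
((0.40516820549964905, -0.2924620509147644), (0.12636741995811462, 0.04226423799991608), 81.54560852050781) [ 0.40552053 -0.2920832 ]
dir [0.14028868 0.99011064] 81.9354487691269 [0.04108948 0.12533193]
-97.60752078351668 0.12643364668591933
-97.85897078870607 0.12275140318137034
[ 0.40515686 -0.29276484  0.01      ] 0.0406427652640595
[[371.4912197  191.20326967]
 [370.55506756 192.35156399]]
```

The strip is centred at about (0.405,-0.292) with its long axis at 82°. Its fitted size, 126×42 mm, matches. The wide stand is at (0.564,-0.349) with yaw -11.4°. First move: turn, then swing over to the strip.

Emit:
step_hand([
  [[0,0,0],0.164],
  [[0,0,0],0.164],
  [[0,0,0],0.164],
  [[0,0,0],0.164],
  [[0,0,0],0.164],
  [[0,0,0],0.164],
  [[0,0,0],0.164],
  [[0,0,0],0.166],
], jaw=0.07)

```text
time_s: 1.9
tcp_pos: [0.2512, 0.5995, 0.4047]
ee_rot: [-0.0, 0.757, 0.654, 0.0]
wrist_force: [-0.3, -0.3, 0.3]
gripper_width: 0.07
grip_force: 0.0
```

Emit:
step_hand([
  [[-0.0518,0.0308,0],0],
  [[-0.0518,0.0308,0],0],
  [[-0.0518,0.0308,0],0],
  [[-0.0518,0.0308,0],0],
  [[-0.0518,0.0308,0],0],
  [[-0.0518,0.0308,0],0],
  [[-0.0518,0.0308,0],0],
  [[-0.0518,0.0308,0],0],
  [[-0.0518,0.0308,0],0],
  [[-0.0587,0,0.02],0],
  [[-0.0587,0,0.02],0],
  [[-0.0587,0,0.02],0],
  [[-0.0587,0,0.02],0],
  [[-0.0587,0,0.02],0],
  [[-0.0587,0,0.02],0],
  [[-0.0587,0,0.02],0],
  [[0,0,0],0],
  [[0,0,0],0],
])

```text
time_s: 4.15
tcp_pos: [0.4033, -0.3075, 0.2646]
ee_rot: [-0.0, 0.755, 0.656, 0.0]
wrist_force: [-0.5, 0.2, 0.5]
gripper_width: 0.0698
grip_force: 0.0
```

Create st.py:
```python
from h import *
import sys
def fr():
    o=manip.get_obs();w,x,y,z=o["ee_rot"]
    X=np.array([1-2*(y*y+z*z),2*(x*y+w*z)]);Y=np.array([2*(x*y-w*z),1-2*(x*x+z*z)]);return o,X,Y
def go(tx,ty,tz,yd):
    o,X,Y=fr();d=np.array([tx,ty])-o["tcp_pos"][:2];a=np.degrees(np.arctan2(Y[1],Y[0]))
    print("t",o["time_s"],"pos",o["tcp_pos"].round(4),"yaw",a.round(2),"j7",o["joint_pos"][6].round(2))
    print("dx,dy,dz,turn",(X@d).round(4),(Y@d).round(4),round(o["tcp_pos"][2]-tz,4),round(-np.radians((yd-a+180)%360-180),4))
```

```bash
python3 -c "
from st import *
go(.4032,-.3072,.195,-8)"
```

```text
t 4.15 pos [ 0.4033 -0.3075  0.2646] yaw -8.05 j7 0.85
dx,dy,dz,turn 0.0003 -0.0001 0.0696 -0.0008
```

Emit:
step_hand([
  [[0,0,0.04],0],
  [[0,0,0.02],0],
  [[0,0,0.0115],0],
  [[0,0,0],0],
  [[0,0,0],0],
])

```text
time_s: 4.78
tcp_pos: [0.4039, -0.3075, 0.1941]
ee_rot: [0.001, 0.755, 0.656, 0.0]
wrist_force: [-0.1, 0.3, 1.1]
gripper_width: 0.0698
grip_force: 0.0
```

Emit:
step_hand([
  [[0,0,0],0],
  [[0,0,0],0],
  [[0,0,0],0],
  [[0,0,0],0],
  [[0,0,0],0],
  [[0,0,0],0],
], jaw=0.03)

```text
time_s: 5.52
tcp_pos: [0.4034, -0.3078, 0.1934]
ee_rot: [0.0, 0.755, 0.656, 0.0]
wrist_force: [0.8, -0.1, 3.7]
gripper_width: 0.0396
grip_force: 30.0
```

Emit:
step_hand([
  [[0,0,-0.03],0],
  [[0,0,-0.03],0],
  [[0,0,0],0],
  [[0,0,0],0],
])

```text
time_s: 6.02
tcp_pos: [0.4029, -0.3071, 0.252]
ee_rot: [-0.001, 0.755, 0.656, -0.0]
wrist_force: [-0.7, 0.7, -3.2]
gripper_width: 0.0397
grip_force: 30.0
```

Run:
```python
from h import *
from st import go
im=manip.capture("scene");K=w2pix("scene",[[.403,-.307,.07]])[0].astype(int);print(K)
x,y=max(K[0]-80,0),max(K[1]-70,0)
cv2.imwrite("pics/s1.png",cv2.resize(im[y:y+120,x:x+160,::-1],None,fx=5,fy=5));print(x,y)
go(.4032,-.3072,.195,-8)
```

```text
[299 222]
219 152
t 6.075 pos [ 0.4028 -0.3071  0.2518] yaw -8.01 j7 0.87
dx,dy,dz,turn -0.0 0.0004 0.0568 -0.0001
```

View pics/s1.png

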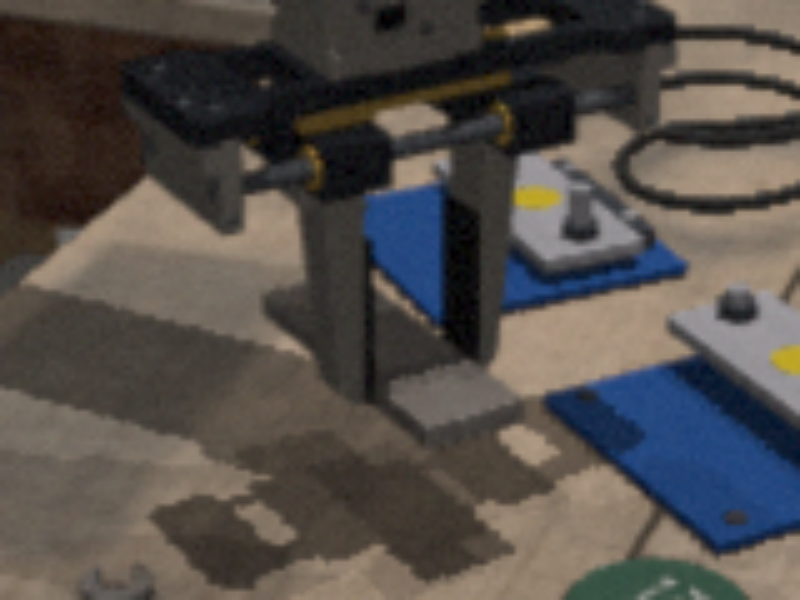

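The strip is held level between the fingers (crop around 440,360) and has cleared the bench. Now I'll move to the pre-insert pose and turn.

Emit:
step_hand([
  [[-0.0111,0.026,0],0],
  [[0,0,0],0.181],
  [[0,0,0],0.181],
  [[0,0,0],0.181],
  [[0,0,0],0.181],
  [[0,0,0],0.181],
  [[0,0,0],0.181],
  [[0,0,0],0.181],
  [[0,0,0],0.181],
  [[0,0,0],0.182],
  [[0,0,0],0],
  [[0,0,0],0],
  [[0,0,0],0],
])

```text
time_s: 7.7
tcp_pos: [0.4274, -0.3224, 0.253]
ee_rot: [-0.0, 0.995, -0.099, -0.0]
wrist_force: [0.2, 0.8, -3.3]
gripper_width: 0.0397
grip_force: 30.0
```

Run:
```python
from h import *
from st import go
go(.4271,-.3217,.203,-101.4)
im=manip.capture("scene")
cv2.imwrite("pics/s2.png",cv2.resize(im[150:300,270:470,::-1],None,fx=4,fy=4))
im=manip.capture("top");cv2.imwrite("pics/t2.png",cv2.resize(im[150:270,300:460,::-1],None,fx=5,fy=5,interpolation=cv2.INTER_CUBIC))
```

```text
t 7.7 pos [ 0.4274 -0.3224  0.253 ] yaw -101.33 j7 -0.45
dx,dy,dz,turn -0.0004 -0.0006 0.05 0.0012
```

View pics/t2.png

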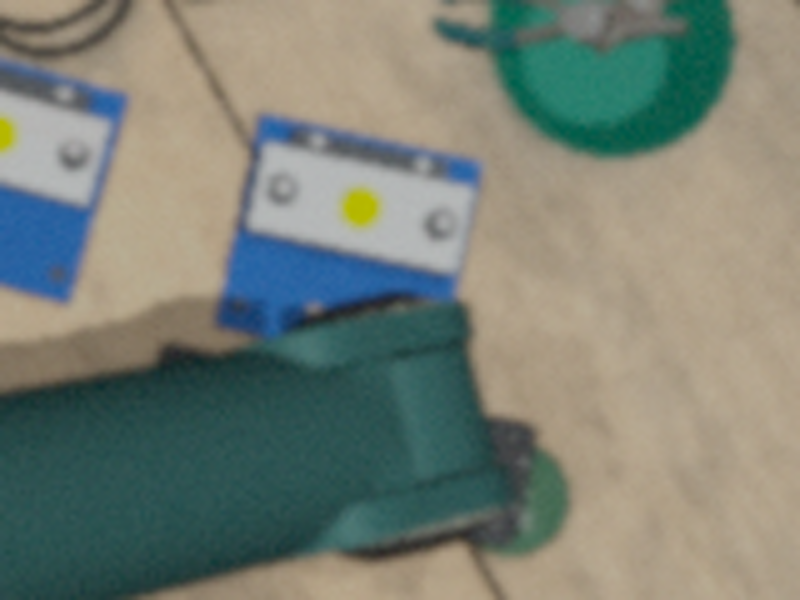

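View pics/s2.png

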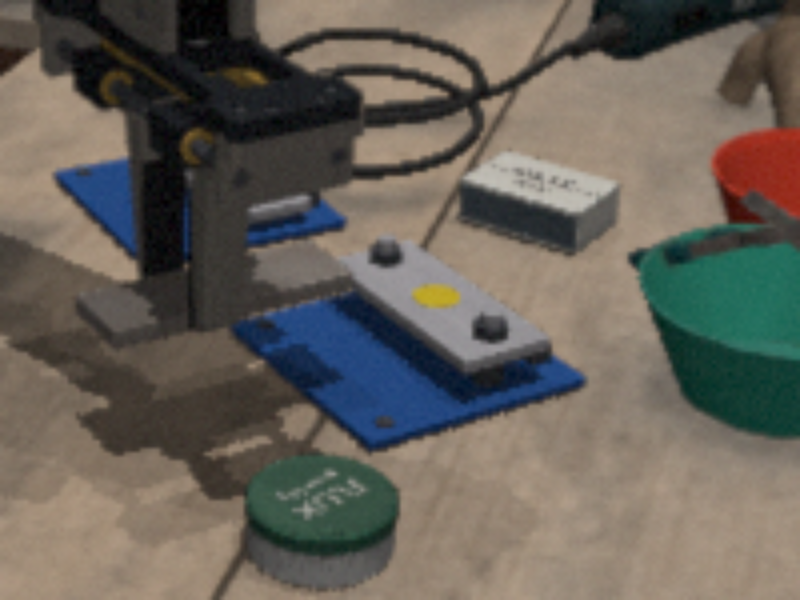

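The scene view shows the strip pointing squarely at the gap, clear of the tin and both stands. Lower and insert.

Emit:
step_hand([
  [[0,0,0.03],0],
  [[0,-0.0006,0.02],0],
  [[0,0,0],0],
  [[0,0,0],0],
])

```text
time_s: 8.3
tcp_pos: [0.4276, -0.3222, 0.2037]
ee_rot: [0.0, 0.995, -0.1, 0.0]
wrist_force: [0.1, -0.7, -4.0]
gripper_width: 0.0399
grip_force: 30.0
```

Emit:
step_hand([
  [[0.012,0,0],0],
  [[0.012,0,0],0],
  [[0.012,0,0],0],
  [[0.012,0,0],0],
  [[0.012,0,0],0],
  [[0.012,0,0],0],
  [[0,0,0],0],
  [[0,0,0],0],
])

```text
time_s: 9.3
tcp_pos: [0.4977, -0.3361, 0.203]
ee_rot: [-0.0, 0.995, -0.1, -0.0]
wrist_force: [-0.5, 0.5, -3.5]
gripper_width: 0.0398
grip_force: 30.0
```

Run:
```python
from h import *
from st import go
go(.5153,-.3395,.203,-101.4)
im=manip.capture("scene")
cv2.imwrite("pics/s3.png",cv2.resize(im[150:300,270:470,::-1],None,fx=4,fy=4))
```

```text
t 9.3 pos [ 0.4977 -0.3361  0.203 ] yaw -101.44 j7 -0.5
dx,dy,dz,turn 0.0179 -0.0001 0.0 -0.0008
```

View pics/s3.png

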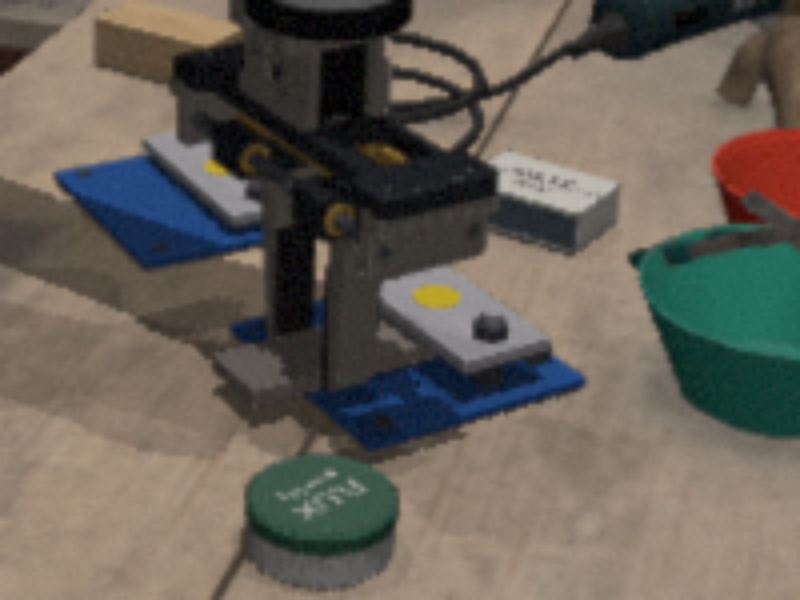

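The strip is under the plate with no contact force. Next I'll lower it slightly and advance to the stop.

Emit:
step_hand([
  [[0,0,0.002],0],
  [[0.007,0,0],0],
  [[0.006,0,0],0],
  [[0,0,0],0],
  [[0,0,0],0],
])

```text
time_s: 9.98
tcp_pos: [0.5108, -0.3386, 0.2011]
ee_rot: [0.0, 0.995, -0.099, -0.0]
wrist_force: [-0.7, -0.6, -4.5]
gripper_width: 0.0399
grip_force: 30.0
```

Emit:
step_hand([
  [[0.002,0,0],0],
  [[0.002,0,0],0],
  [[0,0,0],0],
  [[0,0,0],0],
])

```text
time_s: 10.48
tcp_pos: [0.5149, -0.3394, 0.2012]
ee_rot: [-0.0, 0.995, -0.099, 0.0]
wrist_force: [0.1, 0.7, -3.1]
gripper_width: 0.04
grip_force: 30.0
```

```bash
python3 -c "
from st import *
go(.5153,-.3395,.2,-101.4);print(manip.get_obs()['wrist_force'])"
```

```text
t 10.475 pos [ 0.5149 -0.3394  0.2012] yaw -101.42 j7 -0.52
dx,dy,dz,turn 0.0005 0.0001 0.0012 -0.0003
[ 0.08000109  0.71609215 -3.14569989]
```

Emit:
step_hand([
  [[0.002,0,0],0],
  [[0,0,0],0],
  [[0,0,0],0],
])

```text
time_s: 10.85
tcp_pos: [0.5156, -0.3398, 0.2008]
ee_rot: [-0.0, 0.995, -0.1, -0.001]
wrist_force: [-5.7, 1.5, -3.4]
gripper_width: 0.04
grip_force: 30.0
```

Emit:
step_hand([
  [[0.002,0,0],0],
  [[0,0,0],0],
  [[0,0,0],0],
])

```text
time_s: 11.22
tcp_pos: [0.5162, -0.3401, 0.2004]
ee_rot: [-0.001, 0.995, -0.1, -0.003]
wrist_force: [-8.7, 2.2, -1.8]
gripper_width: 0.0395
grip_force: 30.0
```

Met the stop, with about 9 N of force. Relax that, settle on the base, release and back up.

Emit:
step_hand([
  [[-0.003,0,0],0],
  [[0,0,0.0012],0],
  [[0,0,0],0],
  [[0,0,0],0],
])

```text
time_s: 11.72
tcp_pos: [0.5153, -0.3396, 0.1999]
ee_rot: [-0.0, 0.995, -0.1, -0.001]
wrist_force: [-6.3, 0.2, -1.5]
gripper_width: 0.0398
grip_force: 30.0
```

Emit:
step_hand([
  [[0,0,0],0],
  [[0,0,0],0],
  [[0,0,0],0],
  [[0,0,0],0],
], jaw=0.06)

```text
time_s: 12.22
tcp_pos: [0.5162, -0.3396, 0.2002]
ee_rot: [0.0, 0.995, -0.099, 0.0]
wrist_force: [-0.4, -0.7, -0.4]
gripper_width: 0.0598
grip_force: 0.0
```

Emit:
step_hand([
  [[0,0,-0.02],0],
  [[0,0,-0.04],0],
  [[0,0,-0.03],0],
  [[0,0,0],0],
  [[0,0,0],0],
])

```text
time_s: 12.85
tcp_pos: [0.5158, -0.3392, 0.29]
ee_rot: [-0.0, 0.995, -0.099, 0.0]
wrist_force: [0.0, 0.1, -0.2]
gripper_width: 0.0601
grip_force: 0.0
```

Run:
```python
from h import *
from st import go
go(.5643,-.3494,.29,-101.4)
im=manip.capture("scene")
cv2.imwrite("pics/s4.png",cv2.resize(im[150:300,270:470,::-1],None,fx=4,fy=4))
```

```text
t 12.85 pos [ 0.5158 -0.3392  0.29  ] yaw -101.41 j7 -0.6
dx,dy,dz,turn 0.0496 0.0004 -0.0 -0.0001
```

View pics/s4.png

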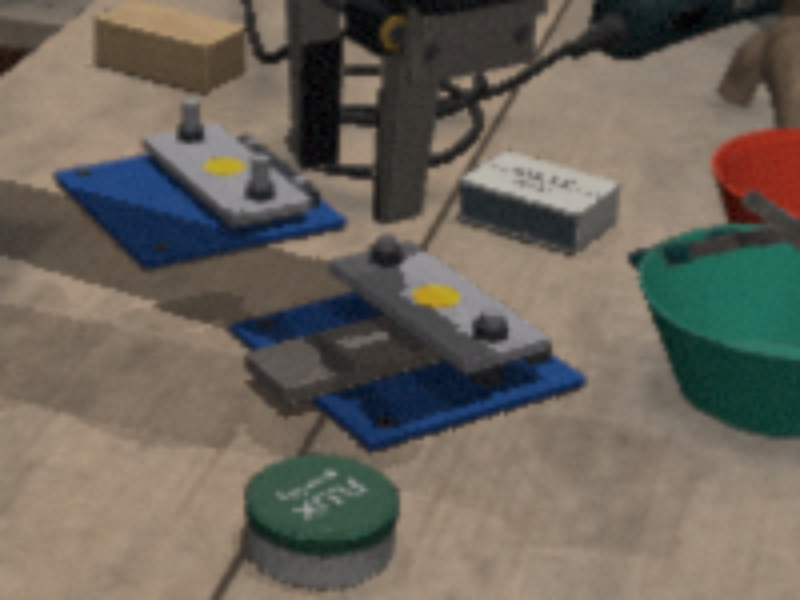

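The strip lies flat, straight and midway between the posts, with its front end overhanging the base at crop (290,370). Now close the fingers and press at the yellow spot.

Emit:
step_hand([
  [[0.025,0,0],0],
  [[0.0246,0.0004,0],0],
  [[0,0,0],0],
  [[0,0,0],0],
  [[0,0,0],0],
], jaw=0)

```text
time_s: 13.52
tcp_pos: [0.5633, -0.3499, 0.2897]
ee_rot: [-0.0, 0.995, -0.1, -0.0]
wrist_force: [0.1, 0.1, -0.6]
gripper_width: 0.0123
grip_force: 0.0
```

Emit:
step_hand([
  [[0,0,0.03],0],
  [[0,0,0.03],0],
  [[0,0,0.005],0],
  [[0,0,0],0],
  [[0,0,0],0],
])

```text
time_s: 14.15
tcp_pos: [0.5646, -0.3502, 0.2264]
ee_rot: [0.0, 0.995, -0.1, 0.001]
wrist_force: [0.1, -0.2, -0.6]
gripper_width: 0.0005
grip_force: 0.0
```

Emit:
step_hand([
  [[0,0,0.004],0],
  [[0,0,0.004],0],
  [[0,0,0.002],0],
  [[0,0,0],0],
  [[0,0,0],0],
])

```text
time_s: 14.78
tcp_pos: [0.5647, -0.35, 0.2154]
ee_rot: [0.0, 0.995, -0.099, 0.001]
wrist_force: [1.9, -0.9, 2.4]
gripper_width: 0.0009
grip_force: 1.5
```

```bash
python3 -c "
from st import *
go(.5643,-.3494,.214,-101.4)"
```

```text
t 14.775 pos [ 0.5647 -0.35    0.2154] yaw -101.41 j7 -0.6
dx,dy,dz,turn -0.0005 -0.0005 0.0014 -0.0002
```

Only the spring resists so far, at 2–3 N. Continue down.

Emit:
step_hand([
  [[0,0,0.002],0],
  [[0,0,0.002],0],
  [[0,0,0],0],
  [[0,0,0],0],
])

```text
time_s: 15.28
tcp_pos: [0.5645, -0.3504, 0.2146]
ee_rot: [-0.001, 0.995, -0.099, 0.001]
wrist_force: [-4.2, 5.9, 24.4]
gripper_width: 0.0003
grip_force: 12.5
```

Emit:
step_hand([
  [[0,0,0.002],0],
  [[0,0,0.002],0],
  [[0,0,0],0],
  [[0,0,0],0],
])

```text
time_s: 15.78
tcp_pos: [0.5643, -0.3509, 0.2144]
ee_rot: [-0.002, 0.995, -0.099, 0.002]
wrist_force: [-10.5, 12.1, 50.4]
gripper_width: 0.0003
grip_force: 25.2
```

The plate is seated: height stays at 0.2144 while force climbs. Ease back to a moderate push and check.

Emit:
step_hand([
  [[0,0,-0.0035],0],
  [[0,0,0],0],
  [[0,0,0],0],
  [[0,0,0],0],
  [[0,0,0],0],
  [[0,0,0],0],
])

```text
time_s: 16.52
tcp_pos: [0.5645, -0.3504, 0.2146]
ee_rot: [-0.001, 0.995, -0.099, 0.001]
wrist_force: [-3.9, 6.6, 27.8]
gripper_width: 0.0005
grip_force: 14.1
```

Run:
```python
from h import *
im=manip.capture("scene")
cv2.imwrite("pics/s5.png",cv2.resize(im[150:300,270:470,::-1],None,fx=4,fy=4))
o=manip.get_obs();print(o["wrist_force"],o["tcp_pos"],o["time_s"])
```

```text
[-4.39093562  5.77721756 27.23632138] [ 0.5644958  -0.35045302  0.21460148] 16.575
```

View pics/s5.png

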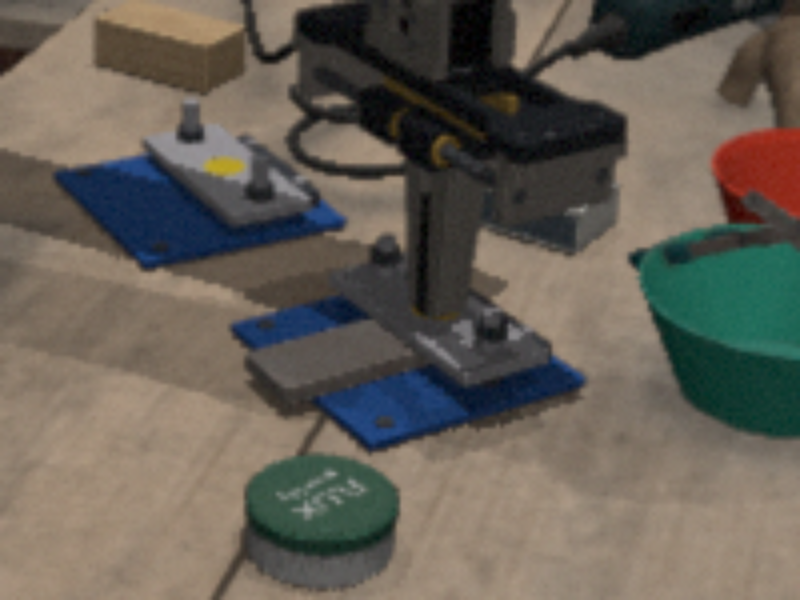

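The plate is down flush on the strip, with the fingertips pressing at about 27 N around crop (440,310). The strip hasn't shifted, and the tin, carton and pine block look undisturbed.

```bash
python3 -c "
from bench import manip
print(manip.sign_off())"
```

```text
the job is handed in; nothing more can be done
None
```

I handed the job in at about 16.6 s of the 48 s: the strip is in the tall-gap stand against its stop and let go, and the closed fingertips hold the plate flush on it with about 27 N; the sign-off gave no verdict.

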